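Put the microscope objectives away in their cases

TASK

Put the three microscope objectives away: stand each one upright, nose up, in the storage-case base of its own size, the shortest and slimmest in the smallest tub, the middle one in the middle tub and the longest and widest in the largest, each flat on the floor of its well. They are costly glass, so set them down gently, never dropping or tipping one over, and leave the two eyepieces, the oil bottle and the slide box where they are.

Things in the scene. Friction and masses are not known exactly. Their poses are not given: they have to be found in the camera images.
- short_objective_center (a point): the shortest and slimmest of three loose microscope objectives standing upright on the bench, nose up: a bare aluminium barrel 24 mm in diameter and 50 mm tall overall, straight-sided from 5 mm to 37 mm above its foot, above that a blunt cone narrowing to a nose about 13 mm wide; three thin black rings round the barrel; a brass-edged foot 22 mm in diameter. About 90 g, varying. This point is on its axis, half-way up, 25 mm above its foot; z is its long axis (up)
- middle_objective_center (a point): the middle-sized of three loose microscope objectives standing upright on the bench, nose up: a bare aluminium barrel 34 mm in diameter and 61 mm tall overall, straight-sided from 5 mm to 45 mm above its foot, above that a blunt cone narrowing to a nose about 19 mm wide; three thin black rings round the barrel; a brass-edged foot 31 mm in diameter. About 190 g, varying. This point is on its axis, half-way up, 30.5 mm above its foot; z is its long axis (up)
- long_objective_center (a point): the longest and widest of three loose microscope objectives standing upright on the bench, nose up: a bare aluminium barrel 46 mm in diameter and 72 mm tall overall, straight-sided from 5 mm to 53 mm above its foot, above that a blunt cone narrowing to a nose about 25 mm wide; three thin black rings round the barrel; a brass-edged foot 41 mm in diameter. About 340 g, varying. This point is on its axis, half-way up, 36 mm above its foot; z is its long axis (up)
- small_case: the smallest of three open storage-case bases: a shallow round tub, white plastic rim and wall, black rubber lining on the floor, fixed to the bench, 50 mm outside diameter, well 44 mm inside diameter, rim 8 mm above the bench, wall 3 mm, floor 3 mm above the bench. Origin at the centre of its underside, on the bench; z up. Home of the short objective
- medium_case: the middle-sized of three open storage-case bases: a shallow round tub, white plastic rim and wall, black rubber lining on the floor, fixed to the bench, 62 mm outside diameter, well 56 mm inside diameter, rim 8 mm above the bench, wall 3 mm, floor 3 mm above the bench. Origin at the centre of its underside, on the bench; z up. Home of the middle objective
- large_case: the largest of three open storage-case bases: a shallow round tub, white plastic rim and wall, black rubber lining on the floor, fixed to the bench, 76 mm outside diameter, well 70 mm inside diameter, rim 8 mm above the bench, wall 3 mm, floor 3 mm above the bench. Origin at the centre of its underside, on the bench; z up. Home of the long objective
- eyepiece_a_center (a point): one of two like eyepieces, not an objective: stands on a wide black rubber eye-cup 42 mm in diameter, with a narrow straight metal tube 23 mm in diameter above it, 44 mm tall in all; loose, to be left alone. This point is on its axis, 22 mm above the bench
- eyepiece_b_center (a point): one of two like eyepieces, not an objective: stands on a wide black rubber eye-cup 42 mm in diameter, with a narrow straight metal tube 23 mm in diameter above it, 44 mm tall in all; loose, to be left alone. This point is on its axis, 22 mm above the bench
- oil_bottle_center (a point): small amber glass bottle with a black cap and blank label, 28 mm in diameter, 58 mm tall, upright; loose, to be left alone. This point is on its axis, 29 mm above the bench
- slide_box_center (a point): flat white plastic slide box, 82 x 34 x 16 mm, lying flat, long side along its x; loose, to be left alone. This point is at its centre, 8 mm above the bench
Things that resemble listed ones, but are neither listed nor needed, are in the scene too. Leave any purple look-alike of the part that bears long_objective_center alone. Leave any green look-alike of the part that bears short_objective_center alone.

How it is judged:
By the outcome, as a careful person would: the job done as asked, in the order asked, and still so for the second after the job is handed in, with the robot touching nothing.
It also fails if it takes over 99 s, if anything falls off the work surface, if the arm or the gripper's body presses on something with over 40 N, if the wrist force passes 120 N, or if a joint passes its speed limit or range.

ROBOT

A 7-joint arm with a two-finger parallel gripper is mounted at the origin on the work surface. World frame = base frame: x ahead of the robot, y to its left, z up, the work surface at z = 0. Lengths are in m, angles in rad, forces in N, time in s.
With the tool pointing down it reaches from about 0.4 to 0.85 m from the base axis. Payload 4.5 kg.
Tool frame: the origin (TCP) lies midway between the tips of the shut fingers; the grasp point (between the pads) lies 19 mm behind it; y points along the fingers, z is the direction in which the jaws open and shut, and the axes are right-handed (so a half turn about y gives the same grasp; the last joint's range is limited). The gripper opens to 88 mm and grips with 3 to 60 N. Pads are 18 mm wide; open, the fingers measure 123 mm over their backs; the gripper's body (75 mm by 187 mm) begins 45 mm behind the grasp point.
Start: joints at [1.375, 0.689, -0.195, 1.565, 0.157, 0.902, -0.215], TCP at [0.142, -0.609, 0.239] pointing down, gripper open.
Joint ranges: [-3.01, 3.01], [-0.46, 2.08], [-1.47, 1.51], [0.13, 2.56], [-1, 4.14], [0.04, 2.09], [-2.66, 2.66]. Speed limits (rad/s): [2.57, 2.57, 3.14, 3.14, 3.14, 3.14, 3.14].

INTERFACE

Orientations are given as a unit quaternion [x, y, z, w].
In Python, from plant import r, snapshot, get_calibration, job, boxes_of gives the robot as it stands. The module is installed in compiled form; this text tells all that it offers.
- The arm moves only by the shell command python3 -m handwheel 'ROWS' [OPENING] [FORCE]. ROWS is JSON, a list that holds one entry, the list of rows, each a list of 6 numbers: the shift along the tool's x, y, z as a fraction of full scale, then the turn, a rotation vector about the tool's x, y, z as a fraction of full scale. In form: [[[x, y, z, wx, wy, wz], ...]]. A call has 1 to 12 rows; each row is the pose to reach, as a shift and turn from the pose commanded when the call began, along the tool's axes at that moment, turning the shorter way round; what a row does not reach only later rows make up. Full scale, the value 1, is 100 cm for a shift and 180 degrees for a turn. A row lasts 1/12 s, in which the tool goes at most 41.7 mm and 7.16 degrees, less where a joint would pass 70% of its speed; a pose out of reach is approached as far as the arm can. A call with a number of a shift or a turn outside -1 to 1 is refused whole. A call with a gripper value outside its range is refused whole. OPENING is the opening, from -1 (shut) to 1 (fully open), set as the call begins (- or left out, the last holds). The fingers move at their own pace and stop on an object; FORCE is the grip in N (left out, the last holds). Time passes only in rows, so rows that repeat a pose let the fingers close. It gives the time, the measured TCP pose, the force and the opening at its end, in the units of the state.
- r.get_state(): the state, without advancing time (a new reading comes with each control period).
- snapshot(name): name is "side" or "top" or "wrist"; returns the picture (384x512x3 uint8, red, green, blue); there is no depth.
- get_calibration(name): a dict with "fx", "fy", "cx", "cy" (pixels), "T" (4x4, takes a point from camera to world coordinates). Camera axes: x right, y down, z forward; pixel columns grow to the right and rows downward; lengths in m; the calibration is good to about 2 mm. A picture is of the moment at which its call begins: read the wrist's pose just before it. get_calibration takes no time and is no camera call; for the wrist camera it gives the pose at the moment of the call.
- job.finish_job(): hands the job in, once; it reports no verdict.
Trained networks look in the newest picture that a camera, given by its name, has taken for a name from the list of things; names that differ only in an ending like _2 or _b are one class to them, and where a whole thing is asked for, a point or a joint stands for the part that bears it (a point fixed in the world has none). Each returns a list of dicts, best first, with "confidence" (0 to 1); they miss things now and then, are a little off and sometimes report something else, mostly with a low value. They report only what shows in the picture. A call takes as long as a camera call. They do not tell look-alikes from the thing itself.
- boxes_of(thing, camera): "bbox" ([left, top, right, bottom] in pixels, round what is visible of it).
The state is a dict: "clock": time; "q": joint angles; "qd": joint speeds; "joint_torque": joint torques, N m; "tool_pos": TCP position; "eef_rot": TCP orientation; "contact_force": force on the tool from outside, world axes, zero at the start; "moment": the same for the moment, N m; "opening": opening from 0.0 (shut) to 1.0 (fully open).
Only numpy, scipy, OpenCV 4.12 (cv2) and the standard library are available. Lean on these libraries where they do the work, as an engineer would, in place of code of your own. Each camera call takes 0.05 s, during which the arm holds its last target. There are 200 camera calls.

## Working session

There is one attempt and no reset: what is moved stays moved. The work goes in short steps, Python scripts to look and compute and a shell command to move; the robot and the scene stay as the last step left them, time stands still between calls to the robot, and variables do not carry over. Pictures are saved under pics/ and viewed, about 12 in all and at most 16, crops included, and the job is handed in when it is done.

```bash
mkdir -p pics; cat > h.py <<'E'
import numpy as np,cv2
from plant import r,snapshot,get_calibration,job,boxes_of
from scipy.spatial.transform import Rotation as R
def ray(c,u,v,z):
    k=get_calibration(c) if isinstance(c,str) else c
    T=np.array(k["T"]);d=T[:3,:3]@np.array([(u-k["cx"])/k["fx"],(v-k["cy"])/k["fy"],1]);o=T[:3,3]
    return o+d*(z-o[2])/d[2]
def proj(c,p):
    k=get_calibration(c) if isinstance(c,str) else c
    T=np.array(k["T"]);q=T[:3,:3].T@(np.array(p)-T[:3,3])
    return np.array([k["fx"]*q[0]/q[2]+k["cx"],k["fy"]*q[1]/q[2]+k["cy"]])
def save(n,im,s=1):
    cv2.imwrite('pics/'+n,cv2.resize(im[...,::-1],None,fx=s,fy=s,interpolation=cv2.INTER_CUBIC))
E
python3 - <<'E'
from h import *
s=r.get_state();print(s['clock'],s['tool_pos'],s['eef_rot'],s['opening'],s['contact_force'])
print(R.from_quat(s['eef_rot']).as_matrix().round(3))
for c in('top','side'):
    im=snapshot(c);save(c+'0.png',im,1.5)
    k=get_calibration(c);print(c,k['fx'],np.round(k['T'],3).tolist())
    for n in ['short_objective_center','middle_objective_center','long_objective_center','small_case','medium_case','large_case','eyepiece_a_center','oil_bottle_center','slide_box_center']:
        for b in boxes_of(n,c)[:5]:
            bb=b['bbox'];print(c,n,round(b['confidence'],2),np.round(bb).tolist(),ray(c,(bb[0]+bb[2])/2,(bb[1]+bb[3])/2,.03 if 'ctive' in n else .008).round(3).tolist())
E
```

```text
0.0 [ 0.14213017 -0.60798257  0.23791995] [-0.08121727  0.70306966 -0.70181485  0.08094896] 0.9976793888174835 [ 0.28146453 -0.14300514 -0.29480692]
[[-0.974 -0.001  0.228]
 [-0.228  0.002 -0.974]
 [ 0.    -1.    -0.002]]
top 467.5082293238713 [[0.0, -0.988, 0.152, 0.333], [-1.0, -0.004, -0.024, 0.013], [0.025, -0.152, -0.988, 1.216], [0.0, 0.0, 0.0, 1.0]]
top short_objective_center 0.56 [345.0, 151.0, 357.0, 165.0] [0.611, -0.261, 0.03]
top short_objective_center 0.53 [339.0, 178.0, 350.0, 188.0] [0.545, -0.242, 0.03]
top middle_objective_center 0.45 [405.0, 168.0, 424.0, 188.0] [0.558, -0.425, 0.03]
top long_objective_center 0.84 [295.0, 122.0, 311.0, 142.0] [0.68, -0.136, 0.03]
top long_objective_center 0.59 [256.0, 132.0, 277.0, 155.0] [0.65, -0.04, 0.03]
top long_objective_center 0.5 [275.0, 208.0, 294.0, 224.0] [0.459, -0.086, 0.03]
top small_case 0.72 [204.0, 200.0, 220.0, 216.0] [0.481, 0.102, 0.008]
top medium_case 0.74 [80.0, 170.0, 107.0, 191.0] [0.553, 0.41, 0.008]
top large_case 0.77 [129.0, 222.0, 157.0, 250.0] [0.408, 0.277, 0.008]
top eyepiece_a_center 0.52 [353.0, 23
[... 718 characters left out ...]
, 202.0] [0.487, 0.079, 0.008]
side small_case 0.47 [302.0, 216.0, 323.0, 248.0] [0.692, -0.1, 0.008]
side medium_case 0.66 [241.0, 147.0, 255.0, 156.0] [0.559, 0.387, 0.008]
side medium_case 0.42 [274.0, 183.0, 301.0, 197.0] [0.66, 0.108, 0.008]
side medium_case 0.33 [304.0, 215.0, 325.0, 246.0] [0.697, -0.094, 0.008]
side large_case 0.48 [191.0, 160.0, 214.0, 171.0] [0.402, 0.281, 0.008]
side large_case 0.26 [222.0, 192.0, 237.0, 202.0] [0.489, 0.076, 0.008]
side eyepiece_a_center 0.81 [173.0, 276.0, 198.0, 303.0] [0.395, -0.28, 0.008]
side slide_box_center 0.66 [273.0, 182.0, 302.0, 197.0] [0.659, 0.111, 0.008]
side slide_box_center 0.45 [254.0, 256.0, 268.0, 280.0] [0.554, -0.224, 0.008]
```

View pics/top0.png

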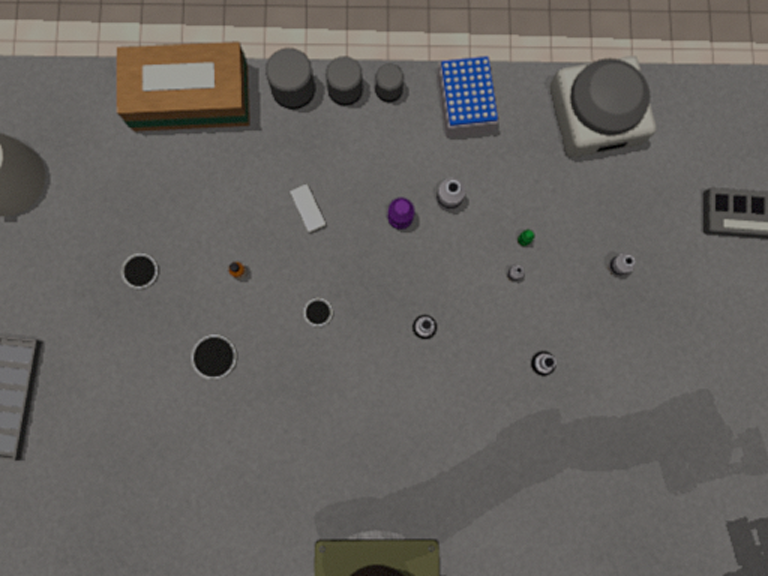

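View pics/side0.png

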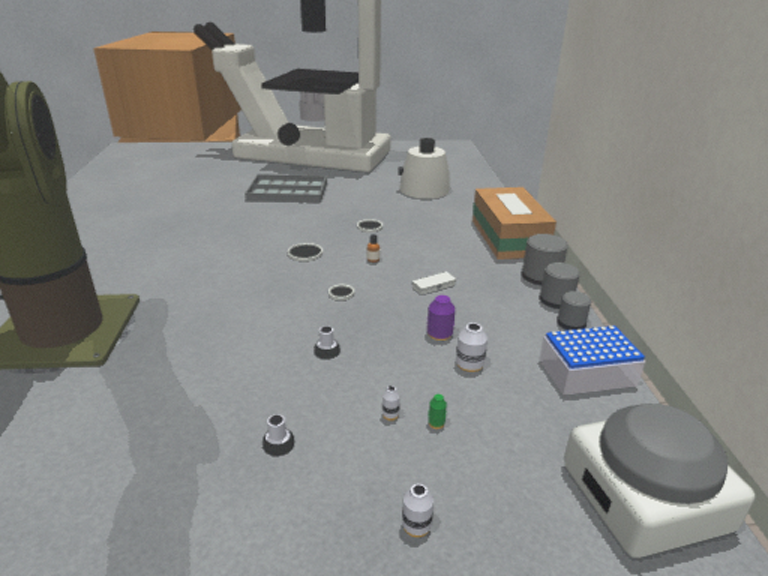

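The pictures tell the objects apart. In the top view (shown at 1.5x):
- **Objectives:** short at (516,272), middle at (623,265), long at (450,193).
- **Look-alikes:** green at (527,237), purple at (401,213).
- **Eyepieces:** (425,327) and (544,363).
- **Cases:** small (318,312), medium (140,271), large (214,357).
- **Bottle:** (236,269).

I'll start with the short objective.

```bash
python3 -m handwheel '[[[-0.476,0.02,-0.266,0,0.073,0],[-0.476,0.02,-0.266,0,0.073,0],[-0.476,0.02,-0.266,0,0.073,0],[-0.476,0.02,-0.266,0,0.073,0],[-0.476,0.02,-0.266,0,0.073,0],[-0.476,0.02,-0.266,0,0.073,0],[-0.476,0.02,-0.266,0,0.073,0],[-0.476,0.02,-0.266,0,0.073,0],[-0.476,0.02,-0.266,0,0.073,0],[-0.476,0.02,-0.266,0,0.073,0],[-0.476,0.02,-0.266,0,0.073,0],[-0.476,0.02,-0.266,0,0.073,0]]]' 1 10
cat >> h.py <<'E'
def delta(p,yaw=None):
    "shift in the tool frame to world TCP p; yaw wanted of tool z (deg)"
    s=r.get_state();M=R.from_quat(s['eef_rot']);a=M.as_matrix()[:,2];y=np.degrees(np.arctan2(a[1],a[0]))
    print('clock',round(s['clock'],2),'tcp',np.round(s['tool_pos'],4),'yaw',y.round(2),'tilt',M.as_matrix()[2].round(4),'F',np.round(s['contact_force'],1),'open',round(s['opening'],3))
    print('shift',M.inv().apply(np.array(p)-s['tool_pos']).round(4), None if yaw is None else ('wy',round(-(yaw-y)/180,4)))
E
python3 -c "
from h import *
delta((.546,-.244,.22),-90)"
```

```text
clock: 2.0
tool_pos: [0.513, -0.2703, 0.2205]
eef_rot: [0.0, -0.707, 0.707, -0.0]
contact_force: [0.6, -1.6, -0.9]
opening: 0.998
clock 2.0 tcp [ 0.513  -0.2703  0.2205] yaw -89.97 tilt [-3.e-04 -1.e+00  3.e-04] F [ 0.6 -1.6 -0.9] open 0.998
shift [-0.033   0.0005 -0.0263] ('wy', np.float64(0.0002))
```

```bash
python3 -m handwheel '[[[-0.033,0,-0.026,0,0,0],[-0.033,0,-0.026,0,0,0],[-0.033,0,-0.026,0,0,0]]]'
cat >> h.py <<'E'
def look(things,zs,tag,s=1.5):
    k=get_calibration('wrist');im=snapshot('wrist');save(tag+'.png',im,s)
    for n,z in zip(things,zs):
        for b in boxes_of(n,'wrist')[:4]:
            bb=b['bbox'];print(n,round(b['confidence'],2),np.round(bb).tolist(),ray(k,(bb[0]+bb[2])/2,(bb[1]+bb[3])/2,z).round(4)[:2].tolist())
    return k,im
E
python3 - <<'E'
from h import *
k,im=look(['short_objective_center','middle_objective_center'],[.025,.03],'w1')
delta((.546,-.244,.22),-90)
print(np.round(k['T'],3).tolist(),k['fx'])
for p in [(.546,-.244,.05),(.546,-.244,.0),(.611,-.262,.05)]: print(p,proj(k,p).round())
E
```

```text
clock: 2.25
tool_pos: [0.547, -0.2426, 0.2202]
eef_rot: [-0.002, 0.708, -0.707, 0.003]
contact_force: [-1.3, -0.9, -0.1]
opening: 0.999
short_objective_center 0.68 [245.0, 148.0, 266.0, 176.0] [0.5507, -0.2407]
short_objective_center 0.68 [263.0, 98.0, 283.0, 122.0] [0.6117, -0.2602]
middle_objective_center 0.92 [389.0, 136.0, 436.0, 172.0] [0.5625, -0.4268]
middle_objective_center 0.32 [1.0, 186.0, 21.0, 226.0] [0.4924, 0.0659]
clock 2.4 tcp [ 0.5431 -0.2476  0.2203] yaw -90.11 tilt [ 0.0013 -1.      0.0012] F [-0.4 -0.2  0.3] open 0.997
shift [-0.0029  0.0003 -0.0036] ('wy', np.float64(-0.0006))
[[0.007, -0.956, -0.293, 0.623], [-1.0, -0.007, -0.001, -0.242], [-0.001, 0.293, -0.956, 0.367], [0.0, 0.0, 0.0, 1.0]] 286.40667045960106
(0.546, -0.244, 0.05) [258. 170.]
(0.546, -0.244, 0.0) [258. 161.]
(0.611, -0.262, 0.05) [276. 111.]
```

View pics/w1.png

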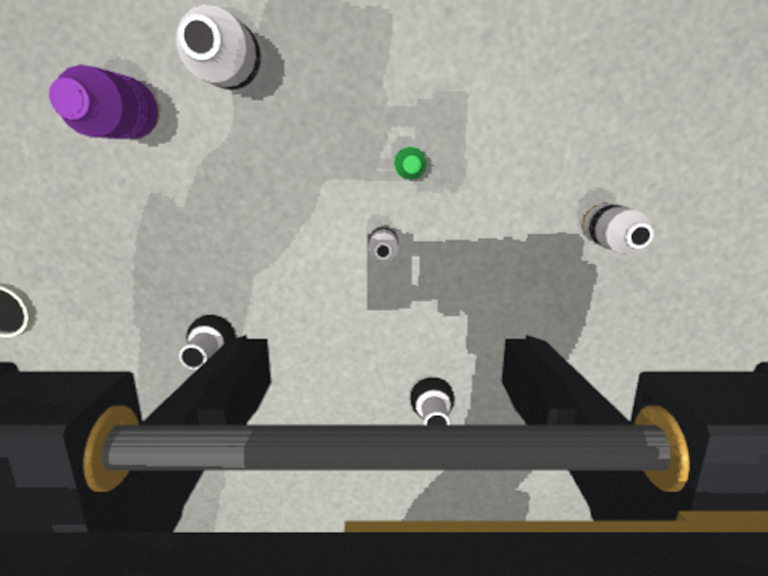

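```bash
python3 - <<'E'
from h import *
k=get_calibration('wrist')
P=lambda u,v,z:ray(k,u/1.5,v/1.5,z).round(4)[:2]
print('short',P(383,251,.05),'green',P(412,163,.05),'mid',P(640,236,.061),'long',P(202,37,.072),'purple',P(70,100,.072))
for i in range(3):
    k2=get_calibration('wrist');print(np.round(k2['T'][:3],4)[:,3]); print(np.round(r.get_state()['tool_pos'],4))
    snapshot('wrist')
E
```

```text
short [ 0.5453 -0.2462] green [ 0.6094 -0.267 ] mid [ 0.5587 -0.4318] long [ 0.6845 -0.1363] purple [ 0.649 -0.048]
[ 0.6197 -0.2478  0.3666]
[ 0.5431 -0.2476  0.2203]
[ 0.6195 -0.2481  0.3667]
[ 0.543  -0.2479  0.2204]
[ 0.6196 -0.2481  0.3668]
[ 0.5431 -0.2478  0.2205]
```

```bash
python3 -m handwheel '[[[-0.005,0.04,-0.005,0,0,0],[-0.005,0.08,-0.005,0,0,0],[-0.005,0.1,-0.005,0,0,0],[-0.005,0.1,-0.005,0,0,0],[-0.005,0.1,-0.005,0,0,0],[-0.005,0.1,-0.005,0,0,0]]]' 0.2
python3 - <<'E'
from h import *
k,im=look(['short_objective_center'],[.025],'w2')
delta((.546,-.244,.01),-90)
for p in [(.546,-.244,.05)]: print(p,proj(k,p).round())
g=cv2.cvtColor(im,cv2.COLOR_RGB2GRAY)
E
```

```text
clock: 3.05
tool_pos: [0.5503, -0.242, 0.1219]
eef_rot: [-0.001, -0.707, 0.708, -0.001]
contact_force: [-0.1, -0.3, 1.0]
opening: 0.602
short_objective_center 0.64 [240.0, 171.0, 268.0, 209.0] [0.5492, -0.2396]
short_objective_center 0.6 [266.0, 102.0, 296.0, 136.0] [0.611, -0.2623]
clock 3.15 tcp [ 0.5508 -0.2418  0.1225] yaw -90.02 tilt [-0.0037 -1.      0.0016] F [ 0.6  0.2 -0.6] open 0.601
shift [0.0052 0.1124 0.002 ] ('wy', np.float64(-0.0001))
(0.546, -0.244, 0.05) [259. 203.]
```

View pics/w2.png

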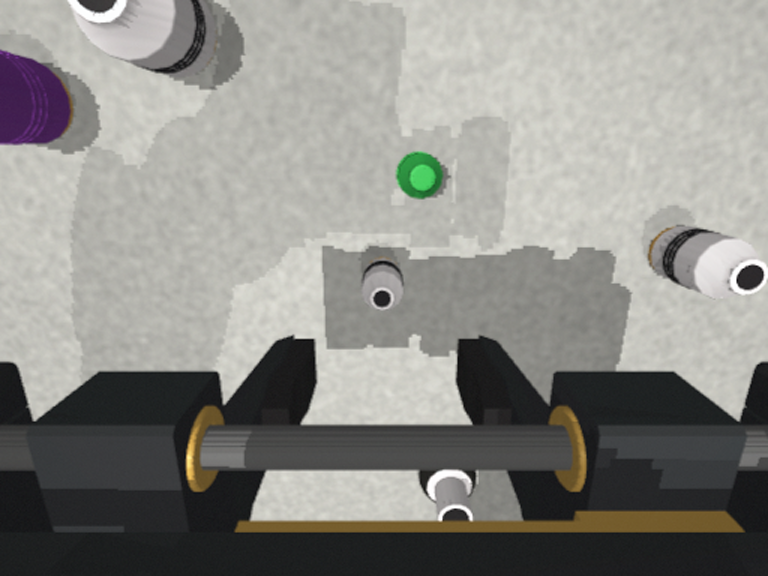

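```bash
python3 -m handwheel '[[[0.0015,0.035,-0.001,0,0,0],[0.0015,0.07,-0.001,0,0,0],[0.0015,0.095,-0.001,0,0,0],[0.0015,0.108,-0.001,0,0,0],[0.0015,0.111,-0.001,0,0,0],[0.0015,0.111,-0.001,0,0,0],[0.0015,0.111,-0.001,0,0,0],[0.0015,0.111,-0.001,0,0,0]]]' 0.2
python3 -m handwheel '[[[0,0,0,0,0,0],[0,0,0,0,0,0],[0,0,0,0,0,0],[0,0,0,0,0,0],[0,0,0,0,0,0],[0,0,0,0,0,0]]]' -1 15
```

```text
clock: 3.82
tool_pos: [0.5495, -0.2405, 0.0113]
eef_rot: [-0.001, -0.707, 0.708, -0.001]
contact_force: [-0.3, 0.6, 0.2]
opening: 0.598
clock: 4.32
tool_pos: [0.5481, -0.2399, 0.0096]
eef_rot: [0.0, -0.707, 0.707, -0.0]
contact_force: [-0.7, 0.6, 2.3]
opening: 0.267
```

```bash
python3 -m handwheel '[[[0,-0.01,0,0,0,0],[0,-0.04,0,0,0,0],[0,-0.08,0,0,0,0],[0,-0.12,-0.01,0,0,0],[0.01,-0.14,-0.045,0,0,0],[0.02,-0.14,-0.085,0,0,0],[0.03,-0.14,-0.125,0,0,0],[0.04,-0.14,-0.165,0,0,0],[0.05,-0.14,-0.205,0,0,0],[0.06,-0.14,-0.245,0,0,0],[0.065,-0.14,-0.285,0,0,0],[0.065,-0.14,-0.32,0,0,0]]]'
python3 -m handwheel '[[[0,0,-0.015,0,0,0],[0,0,-0.015,0,0,0],[0,0,-0.015,0,0,0],[0,0,-0.015,0,0,0]]]'
python3 - <<'E'
from h import *
k,im=look(['small_case','short_objective_center'],[.006,.17],'w3')
delta((.483,.095,.15),-90)
E
```

```text
clock: 5.32
tool_pos: [0.4808, 0.0827, 0.1498]
eef_rot: [-0.001, 0.707, -0.707, 0.0]
contact_force: [0.8, -0.0, -1.4]
opening: 0.267
clock: 5.65
tool_pos: [0.4828, 0.0935, 0.1496]
eef_rot: [-0.0, -0.707, 0.708, 0.001]
contact_force: [0.9, -0.7, -1.0]
opening: 0.266
small_case 0.8 [225.0, 151.0, 271.0, 200.0] [0.4824, 0.1026]
short_objective_center 0.95 [233.0, 214.0, 282.0, 286.0] [0.488, 0.0931]
clock 5.8 tcp [0.483  0.0932 0.1495] yaw -90.15 tilt [ 1.e-04 -1.e+00  1.e-03] F [-0.5  0.5 -1.3] open 0.263
shift [-0.     -0.0005 -0.0018] ('wy', np.float64(-0.0008))
```

View pics/w3.png

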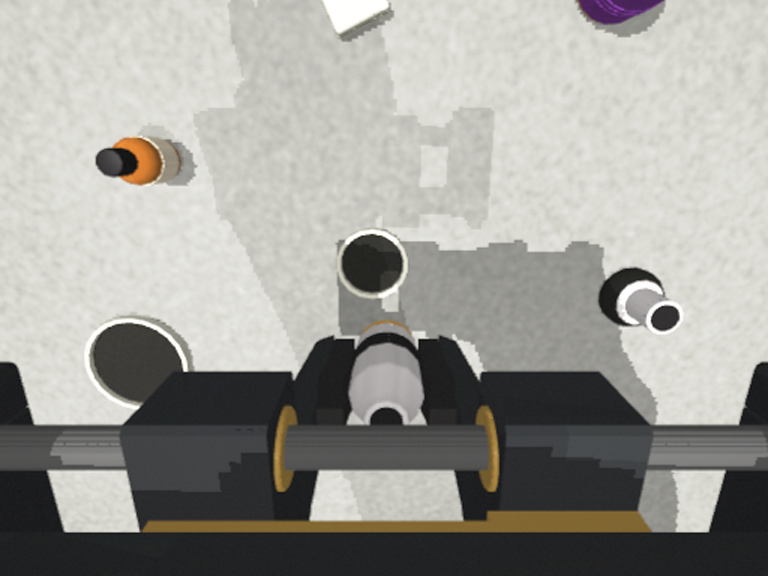

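```bash
python3 -m handwheel '[[[0,0.02,-0.009,0,0,0],[0,0.05,-0.009,0,0,0],[0,0.08,-0.009,0,0,0],[0,0.105,-0.009,0,0,0],[0,0.12,-0.009,0,0,0],[0,0.128,-0.009,0,0,0],[0,0.13,-0.009,0,0,0],[0,0.13,-0.009,0,0,0],[0,0.13,-0.009,0,0,0]]]'
python3 -c "
from h import *
delta((.4824,.1026,.0135),-90)"
```

```text
clock: 6.55
tool_pos: [0.4835, 0.1038, 0.0202]
eef_rot: [0.001, 0.707, -0.707, 0.0]
contact_force: [-0.4, -0.3, -1.3]
opening: 0.268
clock 6.55 tcp [0.4835 0.1038 0.0202] yaw -90.01 tilt [-1.4e-03 -1.0e+00 -1.0e-04] F [-0.4 -0.3 -1.3] open 0.268
shift [0.0012 0.0067 0.0012] ('wy', np.float64(-0.0001))
```

```bash
python3 -m handwheel '[[[0.001,0.002,0.001,0,0,0],[0.001,0.004,0.001,0,0,0],[0.001,0.0055,0.001,0,0,0],[0.001,0.006,0.001,0,0,0],[0.001,0.0065,0.001,0,0,0],[0.001,0.0065,0.001,0,0,0],[0.001,0.0065,0.001,0,0,0]]]'
```

```text
clock: 7.13
tool_pos: [0.4819, 0.1031, 0.0129]
eef_rot: [0.0, -0.707, 0.707, -0.0]
contact_force: [-0.2, 0.5, -1.3]
opening: 0.265
```

```bash
python3 -m handwheel '[[[0,0.0005,0,0,0,0],[0,0.001,0,0,0,0],[0,0.001,0,0,0,0]]]'
python3 -c "
from h import *
delta((.4824,.1026,.0135),-90)"
```

```text
clock: 7.38
tool_pos: [0.482, 0.1031, 0.0126]
eef_rot: [0.0, 0.707, -0.707, 0.0]
contact_force: [-1.0, 1.0, 7.5]
opening: 0.268
clock 7.38 tcp [0.482  0.1031 0.0126] yaw -89.97 tilt [-6.e-04 -1.e+00 -1.e-04] F [-1.   1.   7.5] open 0.268
shift [-0.0004 -0.0009  0.0005] ('wy', np.float64(0.0002))
```

```bash
python3 -m handwheel '[[[0,0,0,0,0,0],[0,0,0,0,0,0],[0,0,0,0,0,0],[0,-0.005,0,0,0,0],[0,-0.03,0,0,0,0],[0,-0.065,0,0,0,0],[0,-0.1,0,0,0,0],[0,-0.13,0.01,0,0,0],[-0.005,-0.14,0.045,0,0,0],[-0.01,-0.14,0.085,0,0,0],[-0.015,-0.14,0.125,0,0,0],[-0.02,-0.14,0.165,0,0,0]]]' 0.1
python3 -m handwheel '[[[-0.059,0,0.366,0,0,0],[-0.059,0,0.366,0,0,0],[-0.059,0,0.366,0,0,0],[-0.059,0,0.366,0,0,0],[-0.059,0,0.366,0,0,0],[-0.059,0,0.366,0,0,0],[-0.059,0,0.366,0,0,0],[-0.059,0,0.366,0,0,0],[-0.059,0,0.366,0,0,0],[-0.059,0,0.366,0,0,0],[-0.059,0,0.366,0,0,0],[-0.059,0,0.366,0,0,0]]]' 0.3
python3 - <<'E'
from h import *
k,im=look(['middle_objective_center'],[.03],'w4')
delta((.561,-.428,.15),-90)
s=snapshot('side');t=snapshot('top');print(boxes_of('short_objective_center','top'))
a=cv2.resize(s[175:225,200:260],None,fx=7,fy=7);b=cv2.resize(t[180:230,180:240],None,fx=7,fy=7)
save('c1.png',np.hstack([a,b]))
E
```

```text
clock: 8.38
tool_pos: [0.502, -0.0634, 0.1527]
eef_rot: [0.0, -0.707, 0.707, -0.001]
contact_force: [0.6, 0.7, -0.1]
opening: 0.545
clock: 9.38
tool_pos: [0.5609, -0.4265, 0.1515]
eef_rot: [-0.001, 0.708, -0.706, 0.0]
contact_force: [-0.7, -0.0, 0.7]
opening: 0.653
middle_objective_center 0.76 [239.0, 156.0, 276.0, 201.0] [0.5636, -0.4271]
clock 9.48 tcp [ 0.5616 -0.4252  0.1519] yaw -89.82 tilt [ 3.0e-04 -1.0e+00 -2.1e-03] F [-0.   0.2  0.2] open 0.653
shift [0.0006 0.0019 0.0028] ('wy', np.float64(0.001))
[{'bbox': [344.2, 153.1, 358.4, 165.9], 'confidence': 0.41}]
```

View pics/w4.png

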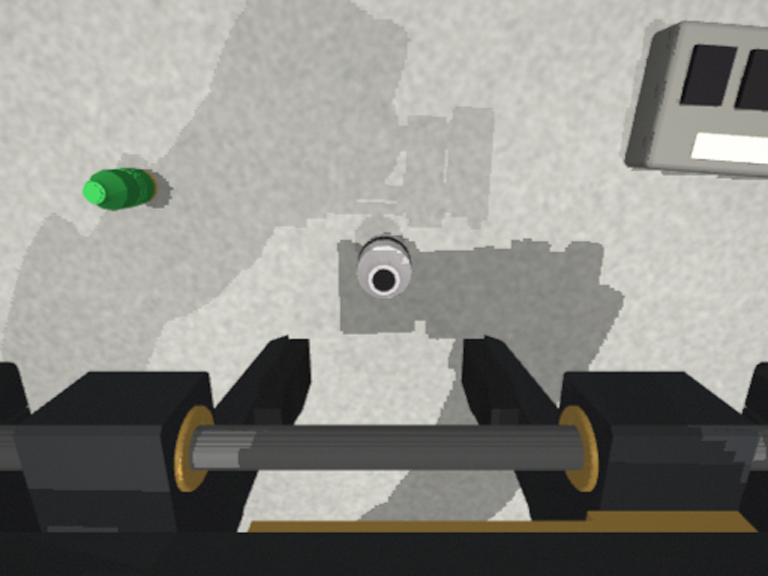

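View pics/c1.png

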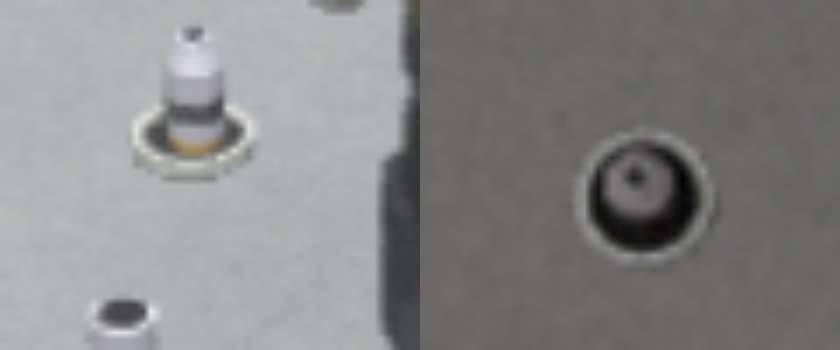

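The short objective stands upright inside its well, clear of the rim in both crops. The middle one's nose is at (384,280) in the wrist view, centred between the fingers.

```bash
python3 -m handwheel '[[[-0.0015,0.035,0.001,0,0,0],[-0.0015,0.07,0.001,0,0,0],[-0.0015,0.105,0.001,0,0,0],[-0.0015,0.125,0.001,0,0,0],[-0.0015,0.135,0.001,0,0,0],[-0.0015,0.1375,0.001,0,0,0],[-0.0015,0.1375,0.001,0,0,0],[-0.0015,0.1375,0.001,0,0,0]]]' 0.3
python3 -m handwheel '[[[0,0,0,0,0,0],[0,0,0,0,0,0],[0,0,0,0,0,0],[0,0,0,0,0,0],[0,0,0,0,0,0],[0,0,0,0,0,0]]]' -1 22
python3 -c "
from h import *
delta((.55,.39,.15),-90)"
```

```text
clock: 10.3
tool_pos: [0.5639, -0.4296, 0.0162]
eef_rot: [-0.001, -0.706, 0.708, -0.001]
contact_force: [0.5, 0.0, -0.0]
opening: 0.649
clock: 10.8
tool_pos: [0.5634, -0.4279, 0.0154]
eef_rot: [0.0, 0.707, -0.707, 0.001]
contact_force: [-1.0, 3.2, 6.0]
opening: 0.374
clock 10.8 tcp [ 0.5634 -0.4279  0.0154] yaw -89.95 tilt [-9.0e-04 -1.0e+00 -1.1e-03] F [-1.   3.2  6. ] open 0.374
shift [ 0.0125 -0.1337 -0.8181] ('wy', np.float64(0.0003))
```

```bash
python3 -m handwheel '[[[0,-0.01,0,0,0,0],[0,-0.04,0,0,0,0],[0,-0.08,0,0,0,0],[0,-0.12,-0.01,0,0,0],[0,-0.14,-0.045,0,0,0],[0,-0.14,-0.085,0,0,0],[0,-0.14,-0.125,0,0,0],[0,-0.14,-0.165,0,0,0],[0,-0.14,-0.205,0,0,0],[0,-0.14,-0.245,0,0,0],[0,-0.14,-0.285,0,0,0],[0,-0.14,-0.325,0,0,0]]]'
python3 -m handwheel '[[[0.001,0,-0.04,0,0,0],[0.002,0,-0.08,0,0,0],[0.003,0,-0.12,0,0,0],[0.004,0,-0.16,0,0,0],[0.005,0,-0.2,0,0,0],[0.006,0,-0.24,0,0,0],[0.007,0,-0.28,0,0,0],[0.008,0,-0.32,0,0,0],[0.009,0,-0.36,0,0,0],[0.01,0,-0.4,0,0,0],[0.01,0,-0.44,0,0,0],[0.01,0,-0.47,0,0,0]]]'
python3 -m handwheel '[[[0,0,-0.02,0,0,0],[0,0,-0.025,0,0,0],[0,0,-0.025,0,0,0],[0,0,-0.025,0,0,0]]]'
python3 - <<'E'
from h import *
k,im=look(['medium_case','middle_objective_center'],[.006,.17],'w5')
delta((.55,.4,.15),-90)
E
```

```text
clock: 11.8
tool_pos: [0.5623, -0.1028, 0.1549]
eef_rot: [-0.0, -0.707, 0.707, -0.0]
contact_force: [0.2, 0.4, -2.0]
opening: 0.374
clock: 12.8
tool_pos: [0.5514, 0.3705, 0.1548]
eef_rot: [-0.001, 0.708, -0.706, 0.001]
contact_force: [-0.6, 0.0, -2.0]
opening: 0.375
clock: 13.13
tool_pos: [0.5528, 0.3888, 0.1543]
eef_rot: [-0.0, -0.706, 0.708, 0.0]
contact_force: [1.0, -1.4, -2.5]
opening: 0.374
medium_case 0.98 [208.0, 146.0, 264.0, 200.0] [0.5543, 0.4104]
middle_objective_center 0.85 [224.0, 201.0, 294.0, 286.0] [0.559, 0.3877]
clock 13.28 tcp [0.5532 0.3882 0.1545] yaw -90.16 tilt [-3.0e-04 -1.0e+00  2.1e-03] F [-0.3  0.1 -0.8] open 0.378
shift [ 0.0033  0.0045 -0.0118] ('wy', np.float64(-0.0009))
```

View pics/w5.png

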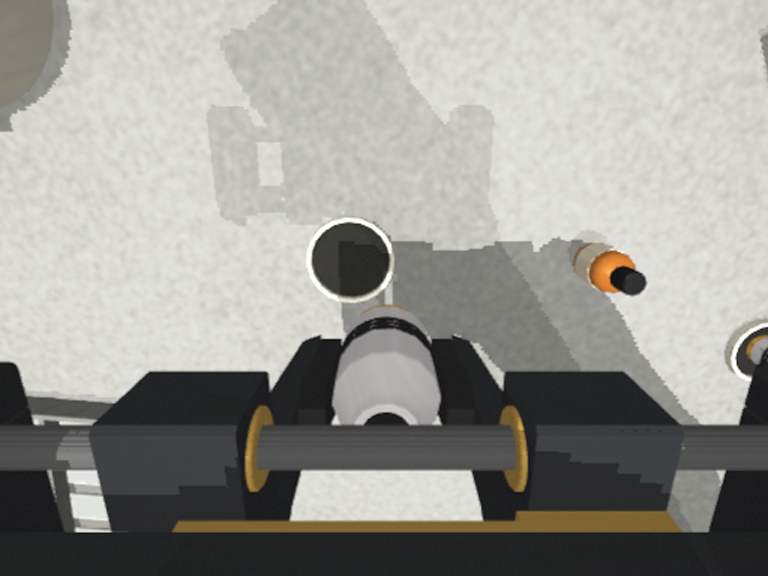

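```bash
python3 -m handwheel '[[[-0.001,0.01,-0.0235,0,0,0],[-0.001,0.04,-0.0235,0,0,0],[-0.001,0.075,-0.0235,0,0,0],[-0.001,0.105,-0.0235,0,0,0],[-0.001,0.12,-0.0235,0,0,0],[-0.001,0.127,-0.0235,0,0,0],[-0.001,0.13,-0.0235,0,0,0],[-0.001,0.13,-0.0235,0,0,0],[-0.001,0.13,-0.0235,0,0,0]]]'
python3 -c "
from h import *
delta((.554,.412,.0184),-90)"
```

```text
clock: 14.03
tool_pos: [0.5546, 0.4152, 0.0262]
eef_rot: [0.001, 0.708, -0.706, 0.001]
contact_force: [0.1, 0.6, -1.7]
opening: 0.378
clock 14.03 tcp [0.5546 0.4152 0.0262] yaw -90.0 tilt [-0.0027 -1.     -0.0018] F [ 0.1  0.6 -1.7] open 0.378
shift [0.0007 0.0078 0.0032] ('wy', np.float64(0.0))
```

```bash
python3 -m handwheel '[[[0.001,0.003,0.003,0,0,0],[0.001,0.005,0.003,0,0,0],[0.001,0.006,0.003,0,0,0],[0.001,0.007,0.003,0,0,0],[0.001,0.007,0.003,0,0,0],[0.001,0.007,0.003,0,0,0]]]'
python3 -m handwheel '[[[0,0.0005,0,0,0,0],[0,0.001,0,0,0,0],[0,0.001,0,0,0,0]]]'
```

```text
clock: 14.53
tool_pos: [0.5525, 0.4115, 0.0184]
eef_rot: [-0.0, -0.707, 0.707, -0.0]
contact_force: [-2.1, -2.2, 6.8]
opening: 0.37
clock: 14.78
tool_pos: [0.5525, 0.4115, 0.0183]
eef_rot: [-0.0, -0.707, 0.707, -0.0]
contact_force: [-3.8, -2.5, 11.4]
opening: 0.378
```

```bash
python3 -m handwheel '[[[0,0,0,0,0,0],[0,0,0,0,0,0],[0,0,0,0,0,0],[0,-0.005,0,0,0,0],[0,-0.03,0,0,0,0],[0,-0.065,0,0,0,0],[0,-0.1,0,0,0,0],[0,-0.13,0.01,0,0,0],[-0.005,-0.145,0.045,0,0,0],[-0.015,-0.145,0.085,0,0,0],[-0.025,-0.145,0.125,0,0,0],[-0.035,-0.145,0.165,0,0,0]]]' 0.3
python3 -m handwheel '[[[-0.0965,0,0.3795,0,0,0],[-0.0965,0,0.3795,0,0,0],[-0.0965,0,0.3795,0,0,0],[-0.0965,0,0.3795,0,0,0],[-0.0965,0,0.3795,0,0,0],[-0.0965,0,0.3795,0,0,0],[-0.0965,0,0.3795,0,0,0],[-0.0965,0,0.3795,0,0,0],[-0.0965,0,0.3795,0,0,0],[-0.0965,0,0.3795,0,0,0],[-0.0965,0,0.3795,0,0,0],[-0.0965,0,0.3795,0,0,0]]]' 0.6
python3 - <<'E'
from h import *
k,im=look(['long_objective_center'],[.036],'w6')
delta((.684,-.133,.16),-90)
s=snapshot('side');t=snapshot('top')
a=cv2.resize(s[115:165,220:280],None,fx=7,fy=7);b=cv2.resize(t[155:205,65:125],None,fx=7,fy=7)
save('c2.png',np.hstack([a,b]))
E
```

```text
clock: 15.78
tool_pos: [0.5877, 0.2453, 0.1623]
eef_rot: [-0.0, 0.707, -0.707, 0.001]
contact_force: [0.6, -1.1, -1.5]
opening: 0.653
clock: 16.78
tool_pos: [0.6838, -0.1341, 0.1613]
eef_rot: [-0.001, -0.707, 0.707, 0.001]
contact_force: [0.3, 0.6, 0.6]
opening: 0.801
long_objective_center 0.61 [138.0, 182.0, 193.0, 238.0] [0.6525, -0.041]
clock 16.88 tcp [ 0.684  -0.1302  0.1613] yaw -89.84 tilt [ 3.0e-04 -1.0e+00 -2.2e-03] F [ 0.9  0.1 -0.2] open 0.801
shift [-0.      0.0013  0.0028] ('wy', np.float64(0.0009))
```

View pics/w6.png

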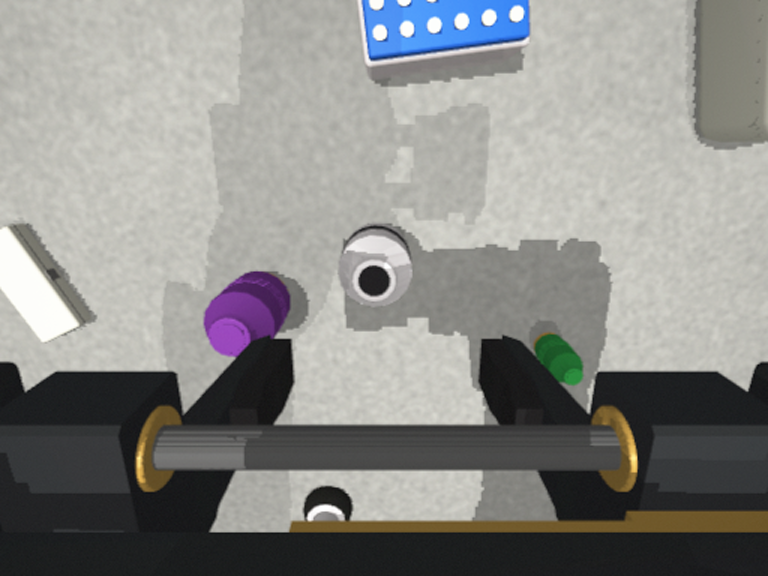

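View pics/c2.png

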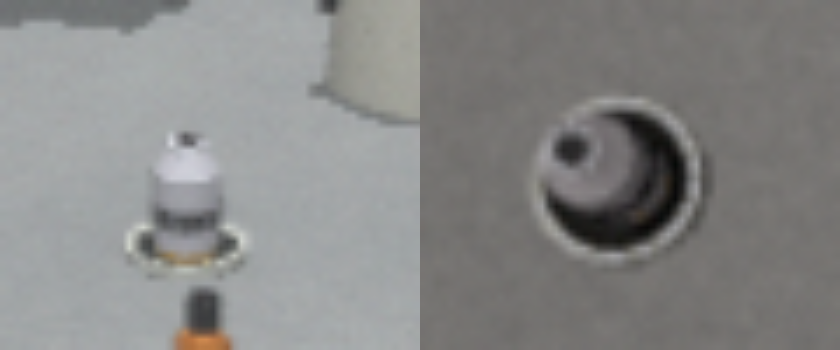

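```bash
python3 - <<'E'
from h import *
snapshot('wrist');k,im=look(['long_objective_center'],[.036],'w7')
delta((.684,-.128,.1),-90)
print(np.round(k['T'][:3],4)[:,3], [ray(k,374/1.5+d,281/1.5,.072).round(4).tolist() for d in(0,)])
# nose: dark disc centroid near the expected place
g=cv2.cvtColor(im,cv2.COLOR_RGB2GRAY)[165:210,225:275]
n,l,st,c=cv2.connectedComponentsWithStats((g<60).astype(np.uint8))
for i in range(1,n):
    if st[i,4]>40: u=c[i]+[225,165];print(st[i,4],u,ray(k,*u,.072).round(4))
E
```

```text
long_objective_center 0.74 [230.0, 148.0, 278.0, 204.0] [0.6881, -0.1273]
long_objective_center 0.71 [141.0, 183.0, 197.0, 236.0] [0.6522, -0.0408]
clock 17.13 tcp [ 0.6841 -0.1311  0.1615] yaw -89.85 tilt [ 1.e-04 -1.e+00 -5.e-04] F [0.2 0.1 0.4] open 0.796
shift [ 0.      0.0615 -0.0031] ('wy', np.float64(0.0008))
[ 0.7604 -0.1303  0.3079] [[0.6876, -0.1237, 0.072]]
301 [253.73421927 186.87375415] [ 0.6881 -0.1275  0.072 ]
```

```bash
python3 -m handwheel '[[[-0.004,0.01,-0.0035,0,0,0],[-0.004,0.03,-0.0035,0,0,0],[-0.004,0.06,-0.0035,0,0,0],[-0.004,0.09,-0.0035,0,0,0],[-0.004,0.115,-0.0035,0,0,0],[-0.004,0.13,-0.0035,0,0,0],[-0.004,0.139,-0.0035,0,0,0],[-0.004,0.1405,-0.0035,0,0,0],[-0.004,0.1405,-0.0035,0,0,0],[-0.004,0.1405,-0.0035,0,0,0]]]' 0.48
python3 -m handwheel '[[[0,0,0,0,0,0],[0,0,0,0,0,0],[0,0,0,0,0,0],[0,0,0,0,0,0],[0,0,0,0,0,0],[0,0,0,0,0,0]]]' -1 32
python3 -c "
from h import *
delta((.41,.27,.16),-90)"
```

```text
clock: 17.97
tool_pos: [0.6893, -0.1295, 0.0224]
eef_rot: [-0.001, -0.707, 0.707, -0.001]
contact_force: [-0.5, 0.3, -0.1]
opening: 0.742
clock: 18.47
tool_pos: [0.6888, -0.1279, 0.0221]
eef_rot: [0.0, 0.708, -0.707, 0.001]
contact_force: [-1.4, 3.2, 6.0]
opening: 0.512
clock 18.47 tcp [ 0.6888 -0.1279  0.0221] yaw -89.94 tilt [-0.0016 -1.     -0.0015] F [-1.4  3.2  6. ] open 0.512
shift [ 0.2782 -0.1378 -0.3984] ('wy', np.float64(0.0003))
```

```bash
python3 -m handwheel '[[[0,-0.01,0,0,0,0],[0,-0.035,0,0,0,0],[0,-0.07,0,0,0,0],[0,-0.105,0,0,0,0],[0.005,-0.13,-0.008,0,0,0],[0.02,-0.14,-0.03,0,0,0],[0.04,-0.14,-0.06,0,0,0],[0.06,-0.14,-0.09,0,0,0],[0.082,-0.14,-0.12,0,0,0],[0.104,-0.14,-0.15,0,0,0],[0.126,-0.14,-0.18,0,0,0],[0.148,-0.14,-0.21,0,0,0]]]'
python3 -m handwheel '[[[0.022,0,-0.03,0,0,0],[0.044,0,-0.06,0,0,0],[0.066,0,-0.09,0,0,0],[0.088,0,-0.12,0,0,0],[0.108,0,-0.15,0,0,0],[0.122,0,-0.172,0,0,0],[0.13,0,-0.185,0,0,0],[0.13,0,-0.187,0,0,0],[0.13,0,-0.187,0,0,0],[0.13,0,-0.187,0,0,0],[0.13,0,-0.187,0,0,0]]]'
python3 - <<'E'
from h import *
snapshot('wrist');snapshot('wrist');k,im=look(['large_case'],[.006],'w8')
delta((.405,.279,.15),-90)
E
```

```text
clock: 19.47
tool_pos: [0.5383, 0.0809, 0.161]
eef_rot: [-0.0, -0.707, 0.707, 0.0]
contact_force: [0.5, 0.1, -3.6]
opening: 0.512
clock: 20.38
tool_pos: [0.4109, 0.2657, 0.161]
eef_rot: [-0.001, -0.707, 0.708, 0.001]
contact_force: [0.4, 0.1, -3.5]
opening: 0.51
large_case 0.94 [210.0, 143.0, 279.0, 209.0] [0.4068, 0.2794]
clock 20.58 tcp [0.4104 0.2666 0.1609] yaw -90.08 tilt [-2.e-04 -1.e+00  5.e-04] F [-0.7  0.4 -3.7] open 0.504
shift [ 0.0054  0.0109 -0.0124] ('wy', np.float64(-0.0005))
```

View pics/w8.png

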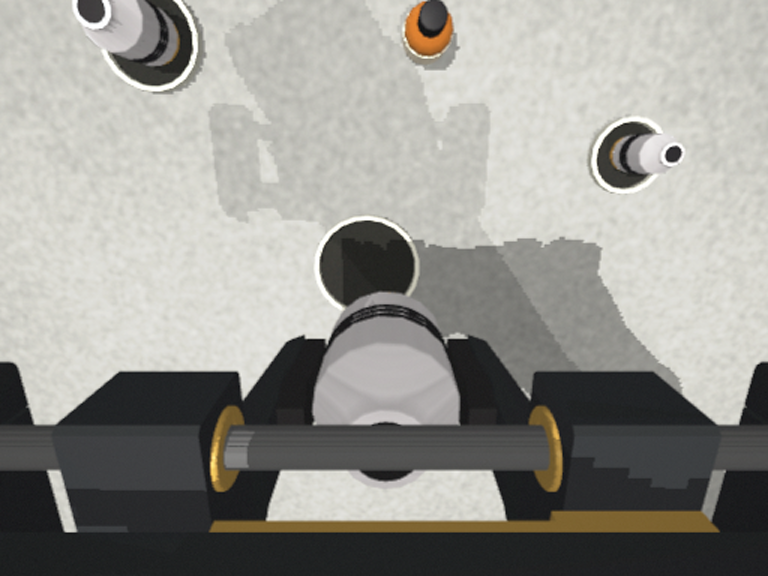

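```bash
python3 -m handwheel '[[[0.005,0.01,-0.0125,0,0,0],[0.005,0.04,-0.0125,0,0,0],[0.005,0.075,-0.0125,0,0,0],[0.005,0.1,-0.0125,0,0,0],[0.005,0.118,-0.0125,0,0,0],[0.005,0.126,-0.0125,0,0,0],[0.005,0.129,-0.0125,0,0,0],[0.005,0.13,-0.0125,0,0,0],[0.005,0.13,-0.0125,0,0,0],[0.005,0.13,-0.0125,0,0,0]]]'
python3 -c "
from h import *
delta((.4055,.279,.025),-90)"
```

```text
clock: 21.42
tool_pos: [0.4056, 0.2805, 0.0319]
eef_rot: [0.001, 0.708, -0.707, 0.001]
contact_force: [-0.1, 0.3, -4.6]
opening: 0.513
clock 21.42 tcp [0.4056 0.2805 0.0319] yaw -89.98 tilt [-0.0018 -1.     -0.0011] F [-0.1  0.3 -4.6] open 0.513
shift [0.0001 0.0069 0.0015] ('wy', np.float64(0.0001))
```

```bash
python3 -m handwheel '[[[0,0.002,0.001,0,0,0],[0,0.004,0.001,0,0,0],[0,0.005,0.001,0,0,0],[0,0.006,0.001,0,0,0],[0,0.0065,0.001,0,0,0],[0,0.0065,0.001,0,0,0]]]'
python3 -m handwheel '[[[0,0.0005,0,0,0,0],[0,0.0005,0,0,0,0]]]'
```

```text
clock: 21.92
tool_pos: [0.4049, 0.2791, 0.025]
eef_rot: [-0.0, 0.707, -0.707, 0.0]
contact_force: [-0.9, -0.6, 4.0]
opening: 0.509
clock: 22.08
tool_pos: [0.4049, 0.2791, 0.0249]
eef_rot: [0.0, 0.707, -0.707, 0.0]
contact_force: [-1.5, -0.6, 10.3]
opening: 0.513
```

Resting on the floor of the well; release, lift off and check.

```bash
python3 -m handwheel '[[[0,0,0,0,0,0],[0,0,0,0,0,0],[0,0,0,0,0,0],[0,0,0,0,0,0],[0,-0.005,0,0,0,0],[0,-0.025,0,0,0,0],[0,-0.06,0,0,0,0],[0,-0.1,0,0,0,0],[0,-0.14,0,0,0,0],[0,-0.18,0,0,0,0],[0,-0.2,0,0,0,0],[0,-0.2,0,0,0,0]]]' 0.6
python3 -m handwheel '[[[-0.02,0,0.04,0,0,0],[-0.04,0,0.08,0,0,0],[-0.06,0,0.12,0,0,0],[-0.08,0,0.16,0,0,0],[-0.1,0,0.2,0,0,0],[-0.1,0,0.24,0,0,0],[-0.1,0,0.28,0,0,0],[-0.1,0,0.32,0,0,0],[-0.1,0,0.36,0,0,0],[-0.1,0,0.36,0,0,0],[-0.1,0,0.36,0,0,0]]]'
python3 - <<'E'
from h import *
s=snapshot('side');t=snapshot('top');save('side9.png',s,1.5)
a=cv2.resize(s[130:210,180:276],None,fx=4,fy=4);b=cv2.resize(t[165:261,70:185],(384,320))
save('c9.png',np.hstack([a,b]));save('top9.png',t,1.5)
delta((.4,.2,.2))
E
```

```text
clock: 23.08
tool_pos: [0.4071, 0.2805, 0.2285]
eef_rot: [0.003, 0.709, -0.705, 0.003]
contact_force: [0.4, 0.2, 0.3]
opening: 0.799
clock: 24.0
tool_pos: [0.5038, -0.0852, 0.2231]
eef_rot: [-0.002, -0.706, 0.708, 0.003]
contact_force: [0.7, 0.2, 0.1]
opening: 0.804
clock 24.1 tcp [ 0.5045 -0.0798  0.2232] yaw -89.95 tilt [ 0.0014 -1.     -0.0012] F [-0.4  0.2 -0.9] open 0.8
shift [ 0.1042  0.0237 -0.2798] None
```

View pics/c9.png

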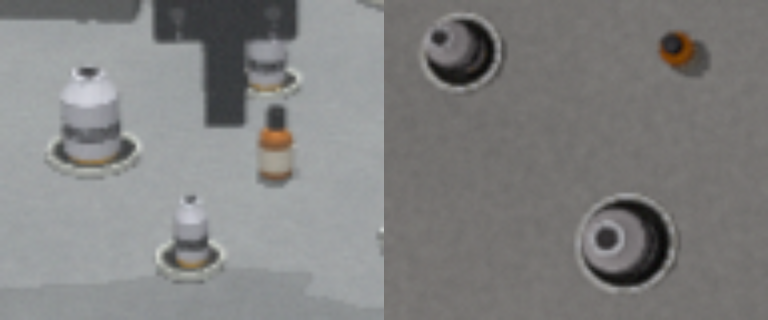

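View pics/side9.png

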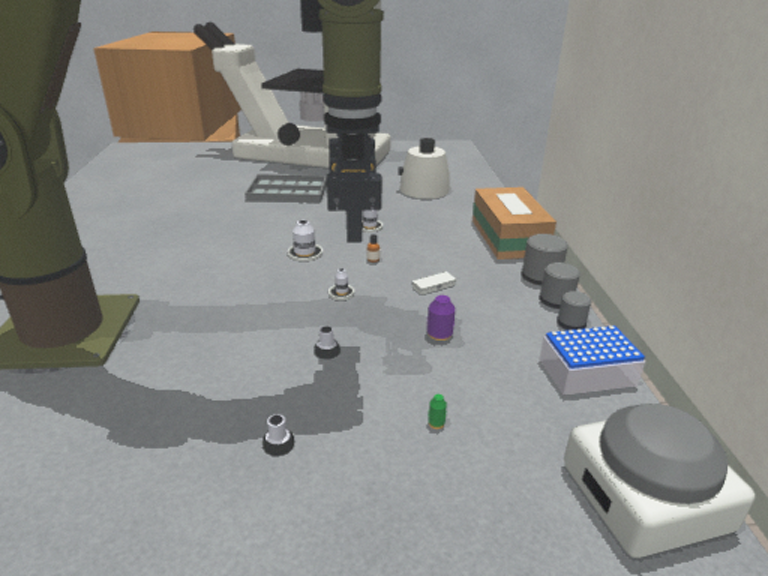

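All three stand upright in their wells: long at (304,240), short at (341,285), middle at (371,220). The eyepieces, bottle, slide box and both look-alikes are at the same pixels as before.

```bash
python3 -c "
from plant import job
print(job.finish_job())"
```

```text
the job is handed in; nothing more can be done
None
```

All three objectives are upright, nose up, each in the case of its own size. I placed them short, then middle, then long. The robot's clock stood at about 24 s of the allowed 99 s when I handed in.

- **Setting down:** I lowered each one the last few millimetres in small steps until the force sensor showed it on the floor of its well. Contact forces were about 7 to 11 N. I then opened the fingers and lifted straight up.
- **Final check:** the last side and top pictures show all three inside their rims. The eyepieces, oil bottle, slide box and the purple and green look-alikes look unmoved. In the last side picture the gripper partly hid the middle objective. The top view and an earlier, unobstructed side view both show it upright in its well.
- **Disagreements along the way:**
  - The arm was still settling a few millimetres during some wrist pictures.
  - One network call missed the long objective, so I looked again once the arm was still.
  - In another, the detected edge of the medium case was about 2 mm off the picture, and I used the picture.

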